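# Load and press the gasket test seat

## Task

Load the spring-loaded gasket test seat: slide the taller of the two spacer rings over its upright stem so that it lies flat on the sprung plate, then bring the knobbed pressure cap over the stem until it drops onto the spacer. Press the cap down until the sprung plate is fully home and finish like that, still holding the cap pressed down; do not let go. Leave the thin ring and the other things on the bench where they are.

Things in the scene. Friction and masses are not known exactly. Their poses are not given: they have to be found in the camera images.
- seat: the gasket test seat, bare metal, fixed to the bench: round flange 90 mm wide and 10 mm high with four small screw heads, round barrel 64 mm wide up to 30 mm, above it the sprung plate and in the centre an upright stem. Origin: centre of its underside, on the bench; z up along the stem
- stem_tip (a point): centre of the top of the seat's stem, 76 mm above the bench. The stem is 14 mm in diameter; its top 6 mm taper to 9 mm. It stands 36 mm above the raised sprung plate, so 12 mm above a tall spacer lying there
- plate (a joint): travel of the seat's sprung plate (44 mm wide, round, with the stem through it; its top is 40 mm above the bench when raised): 0 = raised, as at the start; 0.008 m = fully down at its stop, top 32 mm above the bench. The spring pushes up with 7 N when raised (more than spacer and cap weigh) and 15 N at the stop, so the cap needs about 10 to 13 N of push to go fully down
- spacer_tall: the tall spacer ring, plain aluminium, 46 mm outer diameter, 18 mm bore, 24 mm high, about 0.12 kg, lying flat on the bench. Origin: centre of its underside, on the axis; z along the axis
- spacer_thin: the thin spacer ring, same 46 mm outer diameter and 18 mm bore but only 10 mm high; not to be used. Origin: centre of its underside
- cap: the pressure cap standing upright on the bench, about 0.2 kg: aluminium disc 48 mm in diameter, 28 mm high, with a round black knob 20 mm in diameter on top from 28 to 56 mm above its underside. A blind bore, 17 mm wide and 22 mm deep, opens in the middle of its underside (hidden from above) and takes the stem. Origin: centre of its underside; z along the axis towards the knob
- clamp: bystander: stainless hinged pipe clamp with wing nut, 56 x 79 x 17 mm, lying nearest the robot. Origin: near the middle of its underside
- slide_box: bystander: small white and red carton, 34 x 82 x 30 mm, at the right. Origin: centre of its underside
- ph_strips: bystander: small white and yellow carton, 30 x 66 x 22 mm, at the right. Origin: centre of its underside
- film_box: bystander: white and green carton, 60 x 115 x 58 mm, at the left. Origin: centre of its underside
- beaker_50: bystander: small beaker, 46 x 50 x 58 mm, behind and left of the seat. Origin: centre of its underside

How it is judged (in metres and radians):
On the way, in this order (a step that is already met when the one before it is completed fails the run):
1. the tall spacer lies flat on the sprung plate, round the stem (horizontal distance between spacer_tall and seat below 0.004 m and z of spacer_tall in the frame of seat below 0.0425 m and angle between spacer_tall's own z axis and vertical below 0.1 rad), for 0.2 s.
2. the cap has dropped over the stem onto the spacer (horizontal distance between cap and seat below 0.004 m and distance between cap and spacer_tall below 0.0275 m and z of cap in the frame of seat below 0.067 m and angle between cap's own z axis and vertical below 0.1 rad), for 0.1 s.
At the end, for the whole second after the job is handed in: The tall spacer and the cap are on the stem, each within 4 mm of its axis and within 0.1 rad of upright; the cap, held by the fingers (over 2 N), bears on the spacer (over 5 N) and keeps the sprung plate at least 6 of its 8 mm down (value of joint plate above 0.006 m and horizontal distance between each of spacer_tall, cap and seat below 0.004 m and z of spacer_tall in the frame of seat below 0.036 m and angle between each of spacer_tall, cap's own z axis and vertical below 0.1 rad and z of cap in the frame of seat below 0.061 m and contact force between cap and spacer_tall above 5 N and contact force between the fingers and cap above 2 N); the arm keeps its last pose, push and grip.
It fails at once if a bystander, or the thin ring, was moved more than 20 mm (distance of any of spacer_thin, clamp, slide_box, ph_strips, film_box, beaker_50 from where it was at the start of the episode above 0.02 m).
It also fails if it takes over 51 s, if anything falls off the work surface, if the arm or the gripper's body presses on something with over 40 N, if the wrist force passes 120 N, or if a joint passes its speed limit or range.

## Robot

A 6-joint arm with a two-finger parallel gripper is mounted at the origin on a cart in front of the work surface, level with it; the furniture and walls round the work are solid. World frame = base frame: x ahead of the robot, y to its left, z up, the work surface at z = 0. Lengths are in mm, angles in rad, forces in N, time in s.
With the tool pointing down it reaches from about 350 to 850 mm from the base axis. Payload 8.1 kg.
Tool frame: the origin (TCP) lies midway between the tips of the shut fingers; the grasp point (between the pads) lies 19 mm behind it; z points along the fingers, y is the line along which they close (so a half turn about z gives the same grasp; the last joint's range is limited). The gripper opens to 85 mm and grips with 20 to 120 N. Pads are 22 mm wide; open, the fingers measure 114 mm over their backs; the gripper's body (76 mm by 85 mm) begins 54 mm behind the grasp point. The pads swing forward as they close: fully open they stand 13 mm farther back than shut.
Start: joints at [-1.234, 0.13, 1.488, -0, 1.523, -0.085], TCP at [245.662, -547.408, 231.292] pointing down, gripper open.
Joint ranges: [-2.96, 2.96], [-0.89, 2.26], [0.02, 2.5], [-1.34, 4.48], [0, 2.73], [-2.66, 2.66]. Speed limits (rad/s): [2.39, 2.39, 2.79, 3.14, 3.14, 3.14].

## Interface

Orientations are given as a rotation vector (axis times angle).
In Python, from rig import r, camera, get_calibration, ticket gives the robot as it stands.
- The arm moves only by the tool send_rows, never from a script. Its argument "series" is a list of rows, each an object with "travel": the shift along the tool's x, y, z in mm, a list of three; "dr": the turn, a rotation vector about the tool's x, y, z in rad, a list of three; "hand": the closure in counts, from 0 (fully open) to 255 (shut). In form: [{"travel": [x, y, z], "dr": [rx, ry, rz], "hand": hand}, ...]. A call has 1 to 12 rows; each row is the pose to reach, as a shift and turn from the pose commanded when the call began, along the tool's axes at that moment; what a row does not reach only later rows make up. A row lasts 1/8 s, in which the tool goes at most 62.5 mm and 10.7 degrees, less where a joint would pass 70% of its speed; a pose out of reach is approached as far as the arm can. A call with a gripper value outside its range is refused whole. The fingers move at their own pace and stop on an object; "force" is the grip in N (left out, the last holds). Time passes only in rows, so rows that repeat a pose let the fingers close. It gives the time, the measured TCP pose, the force, the opening and the grip force at its end, in the units of the state.
- r.observe(): the state, without advancing time (a new reading comes with each control period).
- camera(name): name is "scene" or "top" or "wrist"; returns the picture (480x640x3 uint8, red, green, blue); there is no depth.
- get_calibration(name): a dict with "K" (3x3 intrinsics, pixels), "R" (3x3) and "t" (3): a world point X has camera coordinates R X + t; the wrist camera has in their place "tool_from_camera" (4x4, takes a point from camera to tool coordinates, whose origin is the TCP and whose axes are the flange's). Camera axes: x right, y down, z forward; pixel columns grow to the right and rows downward; lengths in mm; the calibration is good to about 2 mm. A picture is of the moment at which its call begins: read the wrist's pose just before it. get_calibration takes no time and is no camera call.
- ticket.close_job(): hands the job in; it is judged then, once.
The state is a dict: "t": time; "joints": joint angles; "qd": joint speeds; "joint_torque": joint torques, N m; "tool_pos": TCP position; "ee_rot": TCP orientation; "force": force on the tool from outside, world axes, zero at the start; "wrist_torque": the same for the moment, N m; "opening": finger opening in mm; "grip_force": force on a finger pad.
Only numpy, scipy, OpenCV 4.12 (cv2) and the standard library are available. Lean on these libraries where they do the work, as an engineer would, in place of code of your own. Each camera call takes 0.05 s, during which the arm holds its last target. There are 200 camera calls.

## Working session

There is one attempt and no reset: what is moved stays moved. The work goes in short steps, Python scripts to look and compute and a tool call to move; the robot and the scene stay as the last step left them, time stands still between calls to the robot, and variables do not carry over. Pictures are saved under pics/ and viewed, at most 10 in all, crops included, and the job is handed in when it is done.

Besides the shell and the picture viewer there is one more tool, called as name(argument=value, ...), one argument or row to a line, values as JSON. send_rows: Moves the arm, as the interface text tells. Its arguments: {"type":"object","properties":{"series":{"type":"array"},"force":{"type":"number"}},"required":["series"]}

```bash
mkdir -p pics; ls; python3 - <<'E'
from rig import r, camera, get_calibration
import cv2
for n in ("top","scene"):
    cv2.imwrite(f"pics/{n}0.png",camera(n)[:,:,::-1])
    c=get_calibration(n); print(n,c)
print(get_calibration("wrist")); print(r.observe())
E
```

```text
pics
top {'K': array([[622.1094514 ,   0.        , 322.03867576],
       [  0.        , 622.1094514 , 237.04751245],
       [  0.        ,   0.        ,   1.        ]]), 'R': array([[-0.0105491 , -0.99994299,  0.00165113],
       [-0.99832918,  0.01043823, -0.0568322 ],
       [ 0.05681172, -0.0022479 , -0.99838238]]), 't': array([-1.47828932e+00,  4.98171095e+02,  1.54484848e+03])}
scene {'K': array([[555.85899464,   0.        , 319.44684133],
       [  0.        , 555.85899464, 241.35256773],
       [  0.        ,   0.        ,   1.        ]]), 'R': array([[ 0.61457083, -0.78881584, -0.00850141],
       [-0.31541228, -0.23583304, -0.91918326],
       [ 0.7230614 ,  0.56758466, -0.39373831]]), 't': array([-323.81523841,  230.55679642,  934.20011102])}
{'K': array([[396.26809937,   0.        , 313.66042791],
       [  0.        , 396.26809937, 233.8939823 ],
       [  0.        ,   0.        ,   1.        ]]), 'tool_from_camera': array([[ 1.88677059e-04, -9.51481970e-01, -3.07704446e-01,
         7.83037703e+01],
       [ 9.99999961e-01,  2.43189934e-04, -1.38814329e-04,
         3.5
[... 164 characters left out ...]
   1.00000000e+00]])}
{'t': 0.1, 'joints': array([-1.23437127e+00,  1.31089656e-01,  1.48916683e+00, -2.12443650e-05,
        1.52300673e+00, -8.53963720e-02]), 'qd': array([ 0.00145682, -0.00082504, -0.00234617,  0.00014046,  0.00105227,
       -0.00013656]), 'joint_torque': array([ 6.50832612e-05, -5.70952678e+01, -5.01941621e+01, -2.58861710e-04,
        8.16697022e-03, -8.79532035e-05]), 'tool_pos': array([ 245.50492906, -546.93075365,  230.34888668]), 'ee_rot': array([-3.07035858e+00, -6.57349216e-01,  3.61377992e-04]), 'force': array([ 0.25703958, -0.48222696,  0.12613978]), 'wrist_torque': array([-0.03928158, -0.04373881, -0.00174543]), 'grip_force': 0.0, 'opening': 85.57208960668426}
```

View pics/top0.png

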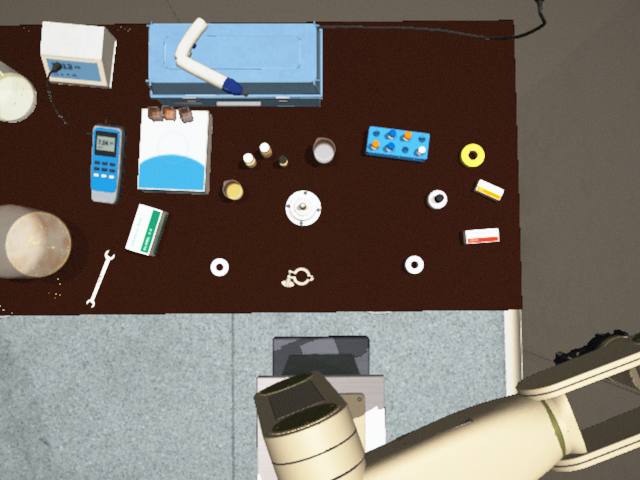

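View pics/scene0.png

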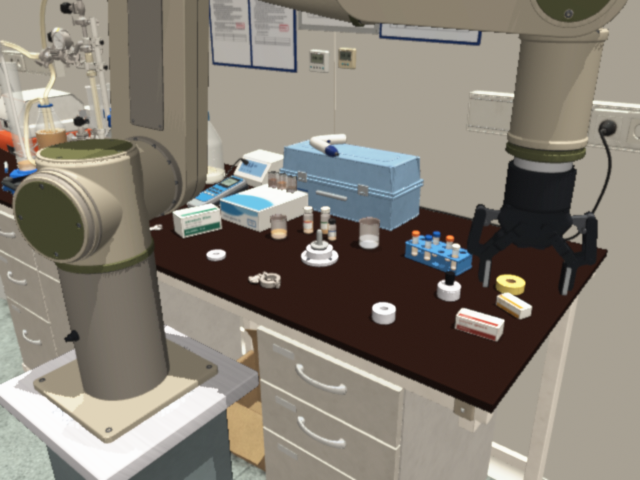

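The top view shows the seat at (303,208), the tall spacer at (414,265), the cap at (437,199) and the thin ring at (219,267). The scene view confirms the heights: the right-hand ring is the tall one.

```bash
cat > h.py <<'E'
import numpy as np, cv2
from scipy.spatial.transform import Rotation as Ro
from rig import r, camera, get_calibration
def ray(name,uv,z,pose=None):
    c=get_calibration(name); d=np.linalg.solve(c["K"],[uv[0],uv[1],1.])
    if name=="wrist":
        T=c["tool_from_camera"]; p,rv=pose; R=Ro.from_rotvec(rv).as_matrix()
        o=R@T[:3,3]+p; d=R@T[:3,:3]@d
    else:
        o=-c["R"].T@c["t"]; d=c["R"].T@d
    return o+d*(z-o[2])/d[2]
def proj(name,X,pose=None):
    c=get_calibration(name)
    if name=="wrist":
        T=c["tool_from_camera"]; p,rv=pose
        x=Ro.from_rotvec(rv).as_matrix().T@(np.asarray(X,float)-p); x=T[:3,:3].T@(x-T[:3,3])
    else: x=c["R"]@X+c["t"]
    q=c["K"]@x; return q[:2]/q[2]
def pose():
    s=r.observe(); return s["tool_pos"],s["ee_rot"]
def totool(X,yaw=None):
    "shift in tool axes (mm) from the present TCP to world X"
    p,rv=pose(); return Ro.from_rotvec(rv).as_matrix().T@(np.asarray(X,float)-p)
E
python3 - <<'E'
from h import *
im=cv2.imread("pics/top0.png")
out=[]
for n,uv,z in (("seat",(303,207),76),("tall",(414,265),24),("thin",(219.5,267),10),("cap",(438,198),56),("clamp",(300,278),8),("slide",(481,237),30),("ph",(489,190),22)):
    print(n,ray("top",uv,z).round(1))
print(Ro.from_rotvec(pose()[1]).as_matrix().round(3))
a=cv2.resize(im[245:285,390:440],None,fx=8,fy=8,interpolation=cv2.INTER_CUBIC)
b=cv2.resize(im[180:220,415:465],None,fx=8,fy=8,interpolation=cv2.INTER_CUBIC)
cc=cv2.resize(im[185:230,280:330],None,fx=6,fy=6,interpolation=cv2.INTER_CUBIC)
o=np.zeros((600,800,3),np.uint8); o[:320,:400]=a;o[:320,400:]=b;o[325:595,:300]=cc
cv2.imwrite("pics/crop0.png",o)
for X in ([0,0,0],):
  pass
print(totool([500,-180,250]))
E
```

```text
seat [567.7  38.6  76. ]
tall [ 425.6 -234.4   24. ]
thin [425.9 250.9  10. ]
cap [ 588.5 -291.5   56. ]
clamp [396.3  49.6   8. ]
slide [ 493.2 -401.1   30. ]
ph [ 611.4 -426.2   22. ]
[[ 0.912  0.409 -0.001]
 [ 0.409 -0.912  0.002]
 [ 0.    -0.002 -1.   ]]
[ 382.41968536 -230.60321454  -19.22048526]
```

View pics/crop0.png

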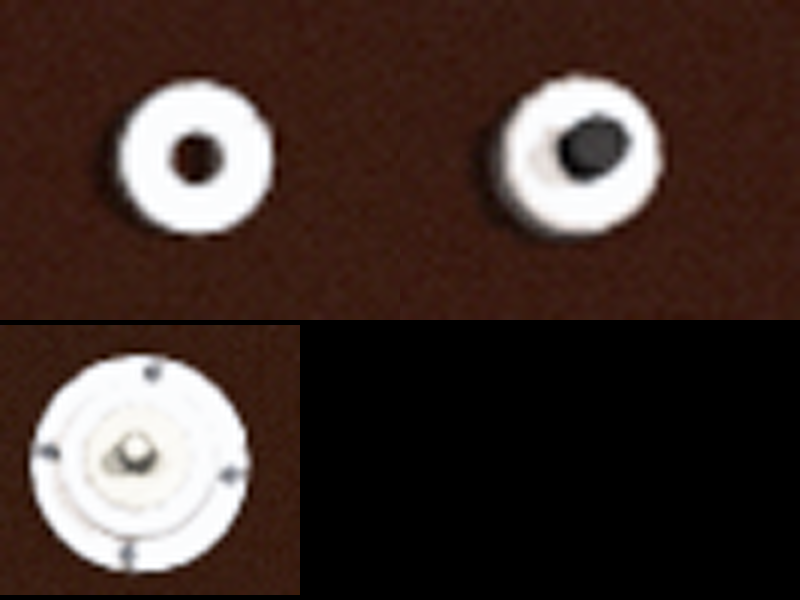

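The tall bore is at crop (196,158), which is top pixel (414.1,264.3). The cap knob top is at (439.2,197.7) and the stem tip is at about (302.4,205). I'm moving above the tall spacer with the tool's x axis aligned to world x.

send_rows(
  series=[
    {"travel": [292,-212,60],"dr": [0,0,0.42],"hand": 0},
    {"travel": [292,-212,60],"dr": [0,0,0.42],"hand": 0},
    {"travel": [292,-212,60],"dr": [0,0,0.42],"hand": 0},
    {"travel": [292,-212,60],"dr": [0,0,0.42],"hand": 0},
    {"travel": [292,-212,90],"dr": [0,0,0.42],"hand": 0},
    {"travel": [292,-212,100],"dr": [0,0,0.42],"hand": 0},
    {"travel": [292,-212,100],"dr": [0,0,0.42],"hand": 0},
    {"travel": [292,-212,100],"dr": [0,0,0.42],"hand": 0},
    {"travel": [292,-212,100],"dr": [0,0,0.42],"hand": 0},
  ],
)

```text
t: 1.23
tool_pos: [425.4, -235.9, 132.3]
ee_rot: [3.14, 0.001, 0.002]
force: [-0.3, -0.6, 0.6]
opening: 85.3
grip_force: 0.0
```

```bash
python3 - <<'E'
from h import *
for n,uv,z in (("stem",(302.4,205),76),("flange",(302.9,207.6),10),("tall",(414.1,264.3),24),("knob",(439.2,197.7),56),("disc",(436.9,199),28)):
    print(n,ray("top",uv,z).round(1))
p=pose(); im=camera("wrist"); print(p,r.observe()["t"])
u=proj("wrist",[425,-234,24],p); print(u)
cv2.imwrite("pics/w1.png",im[:,:,::-1])
E
```

```text
stem [572.6  40.   76. ]
flange [573.2  40.7  10. ]
tall [ 427.4 -234.7   24. ]
knob [ 589.2 -294.5   56. ]
disc [ 589.4 -294.    28. ]
(array([ 425.38498239, -235.85874916,  132.25859164]), array([3.14036525e+00, 8.48178815e-04, 1.73741165e-03])) 1.275
[309.84258921 231.21272773]
```

View pics/w1.png

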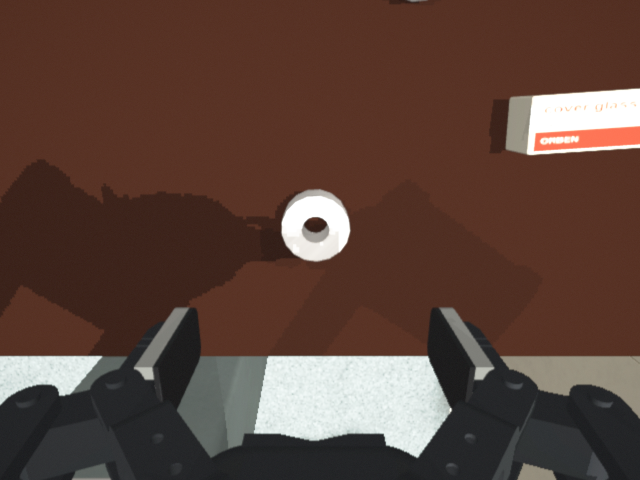

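The tall spacer's bore centre is at about (316,229). I'll convert that to a position and refine it with a circle fit.

```bash
python3 - <<'E'
from h import *
p=pose(); im=cv2.imread("pics/w1.png"); g=im.min(2)
m=(g>95).astype(np.uint8); m[330:]=0; m[:,450:]=0; m[:100]=0
n,l,s,c=cv2.connectedComponentsWithStats(m); i=1+s[1:,4].argmax(); print(s[i],c[i])
for uv in ((316,229),c[i]): print(ray("wrist",uv,24,p).round(1), ray("wrist",uv,12,p).round(1))
for X in ([425.4,-237,24],[425.4+23,-237,24],[425.4-23,-237,24],[425.4+23,-237,0],[425.4-23,-237,0]): print(proj("wrist",X,p).round(1))
E
```

```text
[ 281  189   70   73 3687] [315.21074044 225.40574993]
[ 426.5 -238.2   24. ] [ 422.8 -238.3   12. ]
[ 429.  -237.7   24. ] [ 425.4 -237.7   12. ]
[314.2 230.6]
[314.2 196.5]
[314.2 262.9]
[314.2 189.1]
[314.1 250.7]
```

send_rows(
  series=[
    {"travel": [0.5,2,60],"dr": [0,0,0],"hand": 0},
    {"travel": [0.5,2,110],"dr": [0,0,0],"hand": 0},
    {"travel": [0.5,2,131],"dr": [0,0,0],"hand": 0},
    {"travel": [0.5,2,131],"dr": [0,0,0],"hand": 60},
    {"travel": [0.5,2,131],"dr": [0,0,0],"hand": 150},
    {"travel": [0.5,2,131],"dr": [0,0,0],"hand": 255},
    {"travel": [0.5,2,131],"dr": [0,0,0],"hand": 255},
    {"travel": [0.5,2,131],"dr": [0,0,0],"hand": 255},
    {"travel": [0.5,2,131],"dr": [0,0,0],"hand": 255},
  ],
  force=40,
)

```text
t: 2.4
tool_pos: [427.3, -237.9, 2.5]
ee_rot: [3.139, 0.003, 0.005]
force: [-2.0, -0.7, 6.6]
opening: 45.0
grip_force: 41.6
```

send_rows(
  series=[
    {"travel": [0,0,-60],"dr": [0,0,0],"hand": 255},
    {"travel": [0,0,-110],"dr": [0,0,0],"hand": 255},
    {"travel": [85,-278,-129],"dr": [0,0,0],"hand": 255},
    {"travel": [85,-278,-129],"dr": [0,0,0],"hand": 255},
    {"travel": [85,-278,-129],"dr": [0,0,0],"hand": 255},
    {"travel": [85,-278,-129],"dr": [0,0,0],"hand": 255},
    {"travel": [85,-278,-129],"dr": [0,0,0],"hand": 255},
    {"travel": [85,-278,-129],"dr": [0,0,0],"hand": 255},
    {"travel": [85,-278,-129],"dr": [0,0,0],"hand": 255},
  ],
)

```text
t: 3.52
tool_pos: [510.2, 41.4, 129.6]
ee_rot: [3.141, 0.004, 0.0]
force: [-0.1, 0.4, -0.9]
opening: 44.8
grip_force: 41.7
```

```bash
python3 - <<'E'
from h import *
im=camera("wrist"); p=pose(); print(p,r.observe()["t"],r.observe()["opening"],r.observe()["force"])
print(proj("wrist",[573,40,76],p),proj("wrist",[573,40,0],p))
cv2.imwrite("pics/w2.png",im[:,:,::-1])
E
```

```text
(array([510.06980935,  40.90470006, 129.41631493]), array([3.14118257e+00, 2.13557606e-03, 2.81055252e-05])) 3.575 44.67668420718799 [ 0.55134449  0.18326753 -0.91709843]
[314.52869731 139.76843329] [314.30243066 130.38895409]
```

View pics/w2.png

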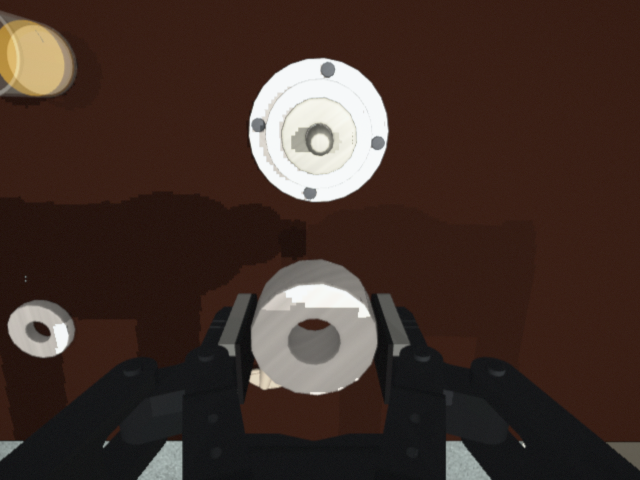

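The stem tip is at about (319,142), and the held ring's top bore is centred at about (314,341). I'll compare the two in the same camera.

```bash
python3 - <<'E'
from h import *
p=pose(); print("stem",ray("wrist",(319.5,142),76,p)); print("flange",ray("wrist",(318.5,130),10,p))
print("ring",ray("wrist",(314.5,341),p[0][2]+21.7,p))
X=np.array([510,41,151.]);
for d in (23,-23): print(proj("wrist",X+[d,0,0],p),proj("wrist",X+[d,0,-24],p),proj("wrist",X+[0,d,0],p))
im=cv2.imread("pics/w2.png")
a=cv2.resize(im[245:405,235:395],None,fx=3,fy=3,interpolation=cv2.INTER_CUBIC)
b=cv2.resize(im[100:180,280:360],None,fx=4,fy=4,interpolation=cv2.INTER_CUBIC)
o=np.zeros((480,800,3),np.uint8);o[:,:480]=a;o[:320,480:]=b;cv2.imwrite("pics/crop2.png",o)
E
```

```text
stem [571.95505757  37.60416071  76.        ]
flange [573.81970022  37.33590212  10.        ]
ring [510.48013494  40.0194295  151.11631493]
[311.69201465 281.84226248] [311.99020807 255.76545365] [245.88158045 341.90830566]
[311.68979091 396.3077677 ] [311.96321392 356.90385757] [377.49200094 342.09315715]
```

View pics/crop2.png

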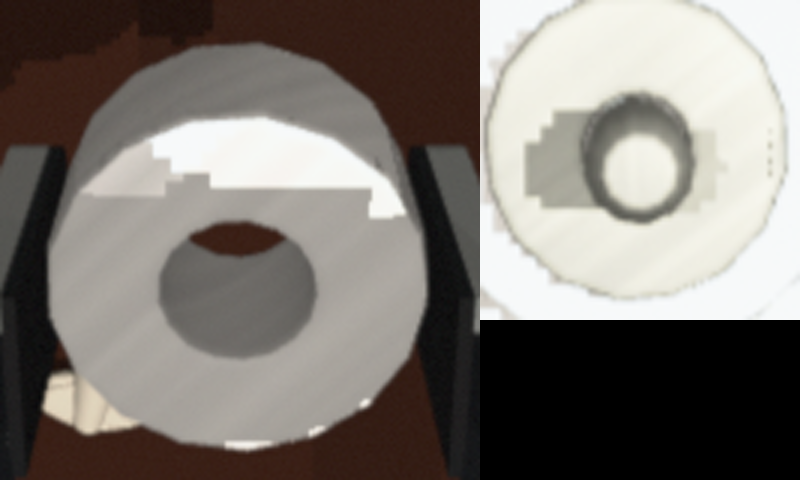

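send_rows(
  series=[
    {"travel": [61.5,2.5,0],"dr": [0,0,0],"hand": 255},
    {"travel": [61.5,2.5,25],"dr": [0,0,0],"hand": 255},
    {"travel": [61.5,2.5,35],"dr": [0,0,0],"hand": 255},
    {"travel": [61.5,2.5,42],"dr": [0,0,0],"hand": 255},
    {"travel": [61.5,2.5,42],"dr": [0,0,0],"hand": 255},
    {"travel": [61.5,2.5,42],"dr": [0,0,0],"hand": 255},
  ],
)

```text
t: 4.32
tool_pos: [572.2, 39.3, 88.5]
ee_rot: [3.142, 0.003, 0.003]
force: [0.8, -0.0, -0.5]
opening: 44.4
grip_force: 41.7
```

```bash
python3 - <<'E'
from h import *
im=camera("wrist"); p=pose(); s=r.observe(); print(p,s["t"],s["opening"],s["force"],s["wrist_torque"])
print(proj("wrist",[571.8,37.4,76],p),proj("wrist",p[0]+[0.4,-0.9,21.7],p))
o=cv2.resize(im[220:420,210:420,::-1],None,fx=2.9,fy=2.9,interpolation=cv2.INTER_CUBIC)
cv2.imwrite("pics/w3.png",o)
E
```

```text
(array([572.27662424,  39.30244903,  88.46292305]), array([3.14153657e+00, 2.92595869e-03, 2.82157072e-03])) 4.375 44.65248723053966 [0.84157945 0.90869828 0.00238669] [ 0.04418598 -0.05692803  0.01732843]
[316.71112929 298.10861208] [314.52085593 340.9235447 ]
```

View pics/w3.png

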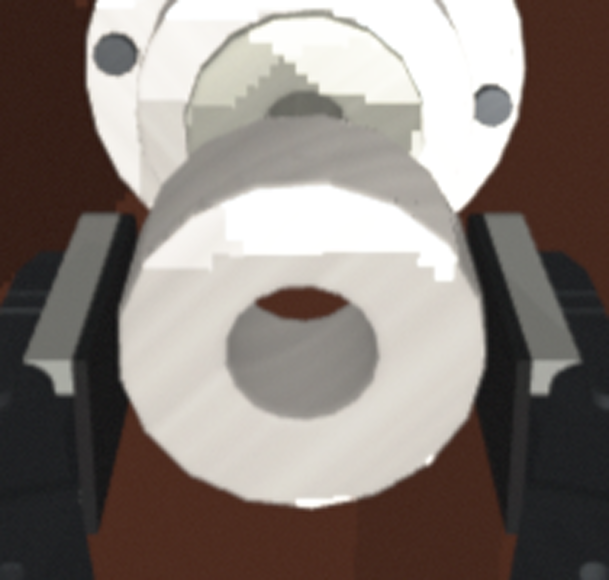

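The ring hides the stem tip, as predicted. The plate centre shows at crop x ≈ 303.5 (px 314.7), which I'll use as a lateral check.

```bash
python3 - <<'E'
from h import *
p=pose()
for y in (37.4,38.4,39.4): print(y,proj("wrist",[571.8,y,40],p), proj("wrist",[571.8+22,y,40],p))
print("plate far edge row",220+12/2.9, "stem dark far edge row",220+92/2.9,proj("wrist",[571.8+7,38,40],p))
E
```

```text
37.4 [316.23413092 266.11608274] [316.411438   225.41248656]
38.4 [314.3039388  266.11207034] [314.41577551 225.40830002]
39.4 [312.37374318 266.10805794] [312.42010928 225.40411348]
plate far edge row 224.13793103448276 stem dark far edge row 251.72413793103448 [315.11894038 253.45524557]
```

Alignment agrees within about 1 mm, so I'm descending.

send_rows(
  series=[
    {"travel": [0,0,8],"dr": [0,0,0],"hand": 255},
    {"travel": [0,0,16],"dr": [0,0,0],"hand": 255},
    {"travel": [0,0,24],"dr": [0,0,0],"hand": 255},
    {"travel": [0,0,32],"dr": [0,0,0],"hand": 255},
    {"travel": [0,0,38],"dr": [0,0,0],"hand": 255},
    {"travel": [0,0,38],"dr": [0,0,0],"hand": 255},
  ],
)

```text
t: 5.12
tool_pos: [571.2, 39.3, 48.4]
ee_rot: [-3.142, -0.003, 0.002]
force: [0.0, 0.1, -2.4]
opening: 44.9
grip_force: 41.7
```

send_rows(
  series=[
    {"travel": [0,0,3],"dr": [0,0,0],"hand": 255},
    {"travel": [0,0,5],"dr": [0,0,0],"hand": 255},
    {"travel": [0,0,6.5],"dr": [0,0,0],"hand": 255},
    {"travel": [0,0,6.5],"dr": [0,0,0],"hand": 255},
  ],
)

```text
t: 5.62
tool_pos: [571.8, 39.3, 42.8]
ee_rot: [-3.142, -0.003, -0.0]
force: [1.0, -0.3, -0.8]
opening: 44.5
grip_force: 41.8
```

send_rows(
  series=[
    {"travel": [0,0,1],"dr": [0,0,0],"hand": 255},
    {"travel": [0,0,2],"dr": [0,0,0],"hand": 255},
    {"travel": [0,0,2],"dr": [0,0,0],"hand": 255},
  ],
)

```text
t: 6.0
tool_pos: [572.0, 39.3, 41.4]
ee_rot: [3.142, 0.003, 0.001]
force: [-4.0, 0.1, 5.6]
opening: 44.5
grip_force: 42.4
```

Contact at about 5.6 N up. Releasing and rising straight up.

send_rows(
  series=[
    {"travel": [0,0,0],"dr": [0,0,0],"hand": 60},
    {"travel": [0,0,0],"dr": [0,0,0],"hand": 0},
    {"travel": [0,0,0],"dr": [0,0,0],"hand": 0},
    {"travel": [0,0,0],"dr": [0,0,0],"hand": 0},
    {"travel": [0,0,-40],"dr": [0,0,0],"hand": 0},
    {"travel": [0,0,-100],"dr": [0,0,0],"hand": 0},
    {"travel": [0,0,-110],"dr": [0,0,0],"hand": 0},
    {"travel": [0,0,-110],"dr": [0,0,0],"hand": 0},
    {"travel": [0,0,-110],"dr": [0,0,0],"hand": 0},
  ],
)

```text
t: 7.12
tool_pos: [570.5, 39.3, 148.7]
ee_rot: [-3.142, -0.003, 0.005]
force: [-0.3, 0.1, -0.3]
opening: 85.4
grip_force: 0.0
```

```bash
python3 - <<'E'
from h import *
im=camera("wrist"); p=pose(); s=r.observe(); print(p,s["t"],s["opening"],s["force"])
for X in ([572,38.4,76],[572,38.4,64],[572+23,38.4,64],[572-23,38.4,64]): print(X,proj("wrist",X,p))
o=cv2.resize(im[150:350,214:414,::-1],None,fx=3,fy=3,interpolation=cv2.INTER_CUBIC)
cv2.imwrite("pics/w4.png",o)
E
```

```text
(array([570.37136991,  39.3272477 , 148.45152681]), array([-3.14151588e+00, -2.81267999e-03,  5.83329793e-03])) 7.175 85.7139404503327 [-1.00427767 -0.0338012  -0.50130705]
[572, 38.4, 76] [314.32678323 246.04584075]
[572, 38.4, 64] [314.30676769 239.26390923]
[595, 38.4, 64] [314.40459374 202.03340381]
[549, 38.4, 64] [314.21463946 274.32595141]
```

View pics/w4.png

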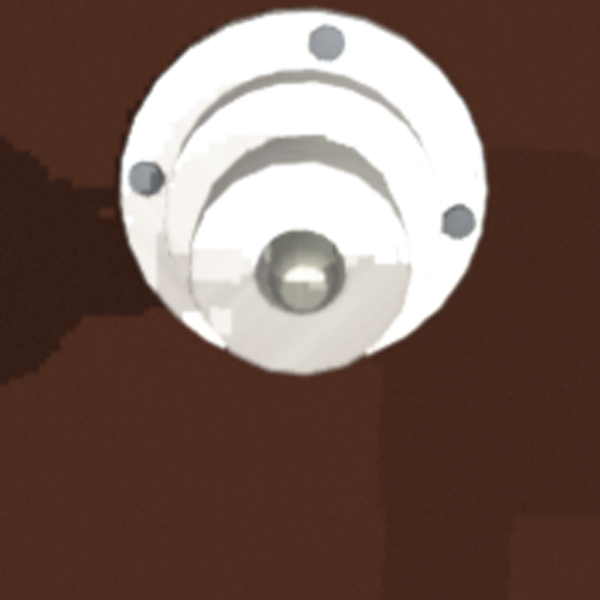

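The spacer is seated round the stem: its top face spans crop rows 160–375, matching z=64, and the stem tip is at (302,289), so stem ≈ (571.8, 38.2). Now on to the cap.

send_rows(
  series=[
    {"travel": [17,337,0],"dr": [0,0,0],"hand": 0},
    {"travel": [17,337,0],"dr": [0,0,0],"hand": 0},
    {"travel": [17,337,0],"dr": [0,0,0],"hand": 0},
    {"travel": [17,337,0],"dr": [0,0,0],"hand": 0},
    {"travel": [17,337,0],"dr": [0,0,0],"hand": 0},
    {"travel": [17,337,0],"dr": [0,0,0],"hand": 0},
    {"travel": [17,337,0],"dr": [0,0,0],"hand": 0},
    {"travel": [17,337,0],"dr": [0,0,0],"hand": 0},
    {"travel": [17,337,0],"dr": [0,0,0],"hand": 0},
  ],
)

```text
t: 8.3
tool_pos: [589.4, -296.1, 150.3]
ee_rot: [-3.141, -0.005, 0.001]
force: [-0.3, -0.7, 0.6]
opening: 85.2
grip_force: 0.0
```

```bash
python3 - <<'E'
from h import *
im=camera("wrist"); p=pose(); s=r.observe(); print(p,s["t"],s["opening"],s["force"])
for X in ([588,-297,56],[588,-297,28],[588+24,-297,0],[588-24,-297,28]): print(X,proj("wrist",X,p))
o=cv2.resize(im[130:330,214:414,::-1],None,fx=3,fy=3,interpolation=cv2.INTER_CUBIC)
cv2.imwrite("pics/w5.png",o)
E
```

```text
(array([ 589.55608862, -296.22759923,  150.58290634]), array([-3.14120138e+00, -5.31169444e-03,  5.19046806e-04])) 8.35 84.90750098666514 [-0.08486547  0.09942166 -0.24755276]
[588, -297, 56] [314.07676102 239.31019784]
[588, -297, 28] [314.07299383 226.40421474]
[612, -297, 0] [314.19508449 184.68266468]
[564, -297, 28] [313.9424871  258.51223336]
```

View pics/w5.png

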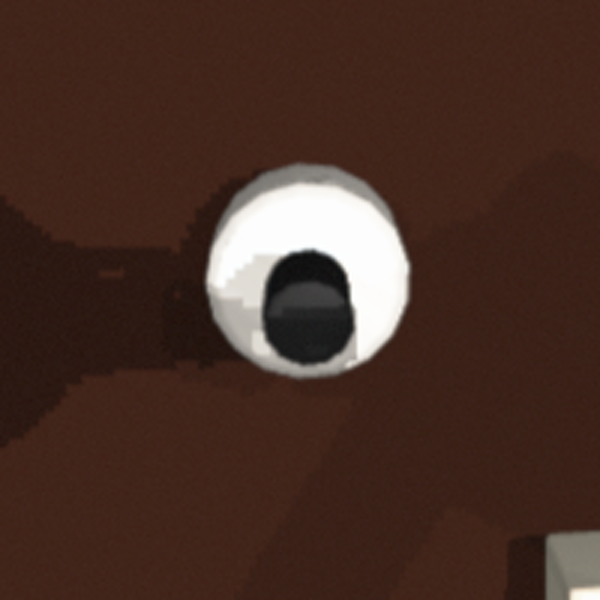

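The knob top is centred at crop (309,324), i.e. px (317,238), so the cap is at about (589, -298). Grasping the knob.

send_rows(
  series=[
    {"travel": [-0.5,2,60],"dr": [0,0,0],"hand": 0},
    {"travel": [-0.5,2,100],"dr": [0,0,0],"hand": 0},
    {"travel": [-0.5,2,119],"dr": [0,0,0],"hand": 0},
    {"travel": [-0.5,2,119],"dr": [0,0,0],"hand": 100},
    {"travel": [-0.5,2,119],"dr": [0,0,0],"hand": 170},
    {"travel": [-0.5,2,119],"dr": [0,0,0],"hand": 255},
    {"travel": [-0.5,2,119],"dr": [0,0,0],"hand": 255},
    {"travel": [-0.5,2,119],"dr": [0,0,0],"hand": 255},
    {"travel": [-0.5,2,119],"dr": [0,0,0],"hand": 255},
    {"travel": [-0.5,2,119],"dr": [0,0,0],"hand": 255},
  ],
  force=60,
)

```text
t: 9.6
tool_pos: [590.1, -300.3, 33.9]
ee_rot: [3.14, 0.003, 0.004]
force: [-0.5, 1.9, 5.6]
opening: 18.0
grip_force: 58.7
```

send_rows(
  series=[
    {"travel": [0,0,-50],"dr": [0,0,0],"hand": 255},
    {"travel": [0,0,-109],"dr": [0,0,0],"hand": 255},
    {"travel": [-77,-337,-109],"dr": [0,0,0],"hand": 255},
    {"travel": [-77,-337,-109],"dr": [0,0,0],"hand": 255},
    {"travel": [-77,-337,-109],"dr": [0,0,0],"hand": 255},
    {"travel": [-77,-337,-109],"dr": [0,0,0],"hand": 255},
    {"travel": [-77,-337,-109],"dr": [0,0,0],"hand": 255},
    {"travel": [-77,-337,-109],"dr": [0,0,0],"hand": 255},
    {"travel": [-77,-337,-109],"dr": [0,0,0],"hand": 255},
    {"travel": [-77,-337,-109],"dr": [0,0,0],"hand": 255},
    {"travel": [-77,-337,-109],"dr": [0,0,0],"hand": 255},
  ],
)

```text
t: 10.98
tool_pos: [511.5, 36.2, 140.9]
ee_rot: [3.141, 0.001, 0.0]
force: [0.6, 0.1, -2.9]
opening: 17.9
grip_force: 59.5
```

```bash
python3 - <<'E'
from h import *
im=camera("wrist"); p=pose(); s=r.observe(); print(p,s["t"],s["opening"],s["force"])
print("stem",proj("wrist",[571.8,38.2,76],p))
X=p[0]+[0,-0.9,-33.5]
for d in ([0,0,0],[24,0,0],[24,0,28],[-24,0,28],[0,24,28],[0,-24,28]): print(d,proj("wrist",X+d,p).round(1))
o=im[100:400,170:470,::-1]
cv2.imwrite("pics/w6.png",cv2.resize(o,None,fx=2,fy=2,interpolation=cv2.INTER_CUBIC)); cv2.imwrite("pics/w6full.png",im[:,:,::-1])
E
```

```text
(array([511.52028839,  36.15828621, 140.77801589]), array([ 3.14142153e+00,  3.75799871e-04, -4.06087406e-05])) 11.025 17.576720677884232 [ 0.28515886  0.69887804 -1.48965919]
stem [308.59217696 143.26123037]
[0, 0, 0] [314.3 277. ]
[24, 0, 0] [314.4 229.4]
[24, 0, 28] [314.5 250.4]
[-24, 0, 28] [314.4 354.4]
[0, 24, 28] [256.5 304.8]
[0, -24, 28] [372.3 304.8]
```

View pics/w6.png

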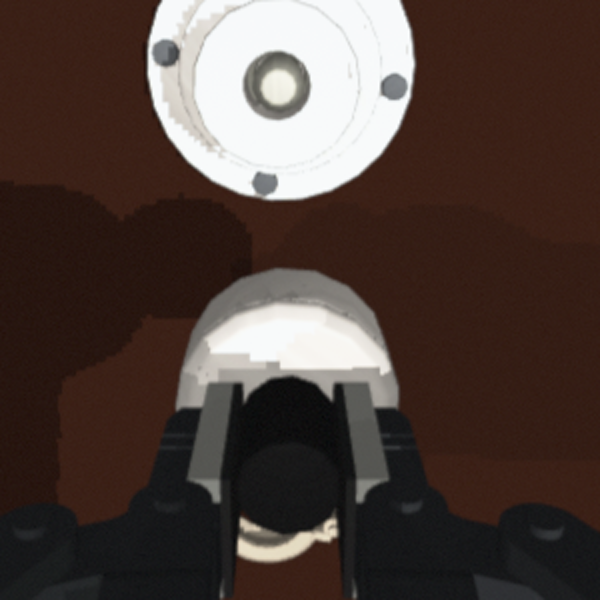

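The stem tip is at px (309,143.5), as predicted. The cap disc is centred at column 314 and the knob top at px (315,344), so I'll compute the offset.

```bash
python3 - <<'E'
from h import *
p=pose(); z=p[0][2]-33.7
print("knob top",ray("wrist",(315,343.5),z+56,p)); print("far top rim",ray("wrist",(314,251.5),z+28,p)-[24,0,0]); print("far bottom rim",ray("wrist",(314,234),z,p)-[24,0,0])
print("stem",ray("wrist",(309,143.5),76,p)); print(r.observe()["tool_pos"])
E
```

```text
knob top [511.32014847  35.09301294 163.07801589]
far top rim [510.99646069  35.44421473 135.07801589]
far bottom rim [509.22541722  35.42994833 107.07801589]
stem [571.6809078   37.99239712  76.        ]
[511.52028839  36.15828621 140.77801589]
```

send_rows(
  series=[
    {"travel": [60.7,-3,0],"dr": [0,0,0],"hand": 255},
    {"travel": [60.7,-3,20],"dr": [0,0,0],"hand": 255},
    {"travel": [60.7,-3,27],"dr": [0,0,0],"hand": 255},
    {"travel": [60.7,-3,27],"dr": [0,0,0],"hand": 255},
    {"travel": [60.7,-3,27],"dr": [0,0,0],"hand": 255},
  ],
)

```text
t: 11.65
tool_pos: [572.0, 40.2, 114.8]
ee_rot: [3.142, 0.002, 0.002]
force: [0.7, -0.7, -2.8]
opening: 17.9
grip_force: 59.5
```

send_rows(
  series=[
    {"travel": [0,0.8,0],"dr": [0,0,0],"hand": 255},
    {"travel": [0,0.8,4],"dr": [0,0,0],"hand": 255},
    {"travel": [0,0.8,8],"dr": [0,0,0],"hand": 255},
    {"travel": [0,0.8,10],"dr": [0,0,0],"hand": 255},
    {"travel": [0,0.8,10],"dr": [0,0,0],"hand": 255},
  ],
)

```text
t: 12.28
tool_pos: [571.9, 39.4, 103.4]
ee_rot: [3.141, 0.003, -0.001]
force: [0.8, -1.4, -3.3]
opening: 17.4
grip_force: 59.5
```

send_rows(
  series=[
    {"travel": [0,0,3],"dr": [0,0,0],"hand": 255},
    {"travel": [0,0,5],"dr": [0,0,0],"hand": 255},
    {"travel": [0,0,6.5],"dr": [0,0,0],"hand": 255},
    {"travel": [0,0,6.5],"dr": [0,0,0],"hand": 255},
    {"travel": [0,0,6.5],"dr": [0,0,0],"hand": 255},
  ],
)

```text
t: 12.9
tool_pos: [572.2, 39.5, 97.8]
ee_rot: [3.142, 0.003, 0.001]
force: [-1.5, -0.1, 2.9]
opening: 17.5
grip_force: 60.1
```

Cap seated on the spacer. Pressing down.

send_rows(
  series=[
    {"travel": [0,0,2],"dr": [0,0,0],"hand": 255},
    {"travel": [0,0,4],"dr": [0,0,0],"hand": 255},
    {"travel": [0,0,6],"dr": [0,0,0],"hand": 255},
    {"travel": [0,0,7],"dr": [0,0,0],"hand": 255},
    {"travel": [0,0,7],"dr": [0,0,0],"hand": 255},
    {"travel": [0,0,7],"dr": [0,0,0],"hand": 255},
  ],
)

```text
t: 13.65
tool_pos: [572.5, 39.5, 91.2]
ee_rot: [3.142, 0.003, 0.002]
force: [-4.0, 0.4, 9.4]
opening: 17.8
grip_force: 60.8
```

send_rows(
  series=[
    {"travel": [0,0,1],"dr": [0,0,0],"hand": 255},
    {"travel": [0,0,2],"dr": [0,0,0],"hand": 255},
    {"travel": [0,0,2.5],"dr": [0,0,0],"hand": 255},
    {"travel": [0,0,2.5],"dr": [0,0,0],"hand": 255},
    {"travel": [0,0,2.5],"dr": [0,0,0],"hand": 255},
  ],
)

```text
t: 14.28
tool_pos: [572.9, 39.5, 89.8]
ee_rot: [3.142, 0.003, 0.003]
force: [-6.4, 0.2, 16.3]
opening: 17.8
grip_force: 61.6
```

send_rows(
  series=[
    {"travel": [0,0,0],"dr": [0,0,0],"hand": 255},
    {"travel": [0,0,0],"dr": [0,0,0],"hand": 255},
    {"travel": [0,0,0],"dr": [0,0,0],"hand": 255},
    {"travel": [0,0,0],"dr": [0,0,0],"hand": 255},
  ],
)

```text
t: 14.78
tool_pos: [572.9, 39.5, 89.8]
ee_rot: [3.141, 0.003, 0.003]
force: [-5.3, -0.9, 15.2]
opening: 17.9
grip_force: 61.6
```

Steady at about 15 N with the plate 8 mm down. Handing in.

```bash
python3 -c "
from rig import ticket
print(ticket.close_job())"
```

```text
the job is handed in; nothing more can be done
None
```

I handed the job in at 14.8 s of the 51 s allowed: the tall spacer is on the stem, and the cap is still gripped and held down with about 15 N. The tool moved 8 mm down from first contact, so by that and the force the sprung plate is at its stop. I didn't photograph the final pose, and the hand-in returned no verdict.

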